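# Load the backup cell of the tensile tester's console and jog it awake

### The arm

A 6-joint arm with a two-finger parallel gripper is mounted at the origin on the work surface. World frame = base frame: x ahead of the robot, y to its left, z up, the work surface at z = 0. Lengths are in mm, angles in rad, forces in N, time in s.
With the tool pointing down it reaches from about 275 to 750 mm from the base axis. Payload 10.2 kg.
Tool frame: the origin (TCP) lies on the front face of the gripper's body, between the roots of the fingers; the fingertips stand tip_extent ahead of it and the grasp point (between the pads) lies 54 mm ahead of it (tip_extent is the distance from the TCP to the fingertips, in mm); z points along the fingers, y is the line along which they close (so a half turn about z gives the same grasp; the last joint's range is limited). The gripper opens to 85 mm and grips with 20 to 120 N. Pads are 22 mm wide; open, the fingers measure 114 mm over their backs; the gripper's body (76 mm by 85 mm) begins 54 mm behind the grasp point. The pads swing forward as they close: fully open they stand 13 mm farther back than shut.
Start: joints at [-1.351, 0.313, 1.498, -0, 1.331, -0.223], TCP at [224.936, -474.379, 303.894] pointing down, gripper open.
Joint ranges: [-2.94, 2.94], [-0.97, 2.17], [0.19, 2.56], [-1.23, 4.37], [0.02, 3.11], [-2.88, 2.88]. Speed limits (rad/s): [2.39, 2.39, 3.01, 3.14, 3.14, 3.14].

### API

Orientations are given as a rotation vector (axis times angle).
In Python, from workcell import * gives the robot as it stands.
- The arm moves only by the shell command python3 -m inch 'ROWS'. ROWS is JSON, a list of rows, each an object of numbers: "hand": the opening, from 0 (shut) to 1 (fully open); "x", "y", "z": the shift along the tool's x, y, z in units of 8 cm (1.0 is 8 cm); "yaw": the turn about the tool's z in units of pi/2 rad (1.0 is pi/2 rad). In form: [{"hand": .., "x": .., "y": .., "z": .., "yaw": ..}, ...]. A call has 1 to 5 rows; each row is the pose to reach, as a shift and turn from the pose commanded when the call began, along the tool's axes at that moment; what a row does not reach only later rows make up. A row lasts 1/8 s, in which the tool goes at most 62.5 mm and 10.7 degrees, less where a joint would pass 70% of its speed; a pose out of reach is approached as far as the arm can. A call with a number of a shift or a turn outside -1 to 1 is refused whole. A call with a gripper value outside its range is refused whole. The fingers move at their own pace and stop on an object; the grip force is fixed at half the most. Time passes only in rows, so rows that repeat a pose let the fingers close. It gives the time, the measured TCP pose, the force, the opening and the grip force at its end, in the units of the state.
- sense(): the state, without advancing time (a new reading comes with each control period).
- grab_frame(name): name is "side" or "top"; returns (picture, depth): 420x560x3 uint8, blue, green, red; 420x560 float32, mm along the optical axis (not along the pixel's ray), 0 where there is no reading.
- camera_info(name): a dict with "vertical_fov" (degrees; the focal length in pixels is half the picture's height over the tangent of half this angle, whatever the lens; pixels are square), "cx", "cy" (the principal point, pixels), "xyz" and "rotation" of the camera in the world. Camera axes: x right, y up, looking along -z (the intrinsics and any distortion apply to the point x, -y, -z); pixel columns grow to the right and rows downward; lengths in mm; the calibration is good to about 2 mm. A picture is of the moment at which its call begins. camera_info takes no time and is no camera call.
- job_done(): hands the job in; it is judged then, once.
Trained networks look in the newest picture that a camera, given by its name, has taken for a name from the list of things; names that differ only in an ending like _2 or _b are one class to them, and where a whole thing is asked for, a point or a joint stands for the part that bears it (a point fixed in the world has none). Each returns a list of dicts, best first, with "p" (0 to 1); they miss things now and then, are a little off and sometimes report something else, mostly with a low value. They report only what shows in the picture. A call takes as long as a camera call. They do not tell look-alikes from the thing itself.
- boxes_of(camera, query): "bbox" ([centre column, centre row, width, height] in pixels, round what is visible of it).
- place_of(camera, query): "pixel" ([column, row] in pixels: a listed point, or the origin of a listed thing).
The state is a dict: "t": time; "q": joint angles; "qvel": joint speeds; "effort": joint torques, N m; "eef_pos": TCP position; "ee_rot": TCP orientation; "contact_force": force on the tool from outside, world axes, zero at the start; "ft_torque": the same for the moment, N m; "grip_width": opening from 0.0 (shut) to 1.0 (fully open); "grasp_force": force on a finger pad.
Only numpy, scipy, OpenCV 4.12 (cv2) and the standard library are available. Lean on these libraries where they do the work, as an engineer would, in place of code of your own. Each camera call takes 0.05 s, during which the arm holds its last target. There are 200 camera calls.

### The job

Load the backup cell into the tester's desk console: slide the cell along its tilting carrier until its flat end pushes the spring contact well back, then press the other (nub) end down until the clip snaps over the cell and holds it down. Then hold the console's round jog button fully down for at least two seconds and release it. Leave the other things on the bench alone.

Things in the scene. Friction and masses are not known exactly. Their poses are not given: they have to be found in the camera images.
- console: Grey desk console fixed to the bench, 220 mm (x) by 200 mm (y); origin at the centre of its underside, on the bench top. Its +x points to the high back edge, +y to the left seen from its low front. Its top slopes up to the back by 0.255 rad (25 mm high in front, 81 mm behind). An open bay 70 mm wide, centred on y = +50 mm, holds a level black V trough, the carrier, and in it the cell.
- hinge (a point): Hinge axis (along y) of the carrier at the bay's back, at console x = 55, y = 50, z = 52 mm. The carrier, 100 mm long towards -x, starts level, carries the cell with its axis along the console's x, 20 mm above the hinge, and its front end can be pressed down against a light spring.
- clip_mid (a point): Point midway between the two round noses (8 mm thick) of the sprung steel clip cheeks at the bay's sides, at console x = -22, y = 50, z = 62 mm; the gap is 30 mm, nose tops at 66 mm. The cell starts above them and snaps down between them. Two small end stops, tops 46 mm high, stand 19 mm nearer the front beside the carrier: a cell not pushed home lands on them and cannot go down.
- cell_mid (a point): Centre of the loose cell, a grey cylinder 34 mm in diameter, 61.5 mm long with its 2 mm nub, 140 g. Its x axis runs from the nub end (31 mm towards -x, facing the console's front) to the flat end (+x, facing the spring contact). At the start it lies level, its axis 72 mm and its top 89 mm above the bench, its flat end 12 to 28 mm short of the contact; the nub end is free to be pushed at centre height.
- spring (a joint): How far the spring contact is pushed back along the carrier, m: 0 free, 0.012 fully back. Stiffness 250 N/m, so 3 N fully back, plus 1 to 2 N of friction on the cell. When the push ends, friction keeps part of it.
- carrier (a joint): Tilt of the carrier, rad: 0 level (start), growing as the nub end is pressed down; the clip holds the cell at about 0.25, the stop is at 0.285. Pressing on top of the cell 10 to 20 mm from its nub end takes up to about 13 N to pass the clip and lowers that place about 20 mm; it springs back up if let go before the clip has snapped. Held, the cell slopes like the console's top.
- contact_face (a point): Centre of the spring contact's front face (a steel plate 22 mm square on a coil spring), at the height of the cell's axis; it moves with the contact and carrier. The cell's flat end meets it.
- jog (a joint): Travel of the jog button, m: 0 released, 0.006 fully down (about 5 N). It springs back.
- jog_top (a point): Centre of the top face of the black jog button, 30 mm in diameter, in a grey housing on the sloping top; it is pressed square to the slope (straight down also works).
- mouse: Bystander: black computer mouse, 105 by 60 by 33 mm; origin under its centre. Leave alone.
- mug: Bystander: white mug, 80 mm wide, 90 mm high; origin under its centre. Leave alone.
- jaw: Bystander: steel grip jaw block, 60 by 50 by 42 mm; origin under its centre. Leave alone.
- tape: Bystander: roll of tape lying flat, 90 mm wide, 24 mm high; origin under its centre. Leave alone.
- cell: The same cell; origin on its underside, half-way along, 17 mm below its axis.
Mind the look-alikes: they are no part of the job. Leave any green look-alike of the cell alone.

How it is judged (in metres and radians):
On the way, in this order (a step that is already met when the one before it is completed fails the run):
1. the cell's flat end has pushed the spring contact back by at least 2 mm, with the carrier still up (below 0.08 rad) (value of joint spring above 0.002 m and value of joint carrier below 0.08 rad and contact force between cell and spring above 0.2 N), for 0.1 s.
2. the nub end is pressed down past the clip (carrier above 0.22 rad) with the contact still pressed (value of joint carrier above 0.22 rad and contact force between cell and spring above 0.15 N and distance between cell_mid and contact_face below 0.036 m), for 0.2 s.
3. with the cell held by the clip and no longer touched, the jog button is held at least 4 mm down for 1.9 s without a break (value of joint jog above 0.004 m and value of joint carrier above 0.22 rad and contact force between cell and the arm below 0.1 N and contact force between cell and the fingers below 0.1 N), for 1.9 s.
At the end, for the whole second after the job is handed in: The cell lies at rest in the carrier, held down by the clip (carrier above 0.22 rad), its flat end on the spring contact and still pressing on it with more than 0.15 N (cell centre within 36 mm of the contact's face), and the jog button is released (less than 1.5 mm down) (all of step 2 and linear speed of cell below 0.02 m/s and value of joint jog below 0.0015 m); the robot touches nothing.
It fails at once if mouse, mug, jaw block or tape roll moved by more than 30 mm (distance of any of mouse, mug, jaw, tape from where it was at the start of the episode above 0.03 m).
It also fails if it takes over 48 s, if anything falls off the work surface, if the arm or the gripper's body presses on something with over 40 N, if the wrist force passes 120 N, or if a joint passes its speed limit or range.

## Working session

There is one attempt and no reset: what is moved stays moved. The work goes in short steps, Python scripts to look and compute and a shell command to move; the robot and the scene stay as the last step left them, time stands still between calls to the robot, and variables do not carry over. Pictures are saved under pics/ and viewed, at most 10 in all, crops included, and the job is handed in when it is done.

```bash
ls; mkdir -p pics
cat > h.py <<'E'
from workcell import *
import numpy as np, cv2
from scipy.spatial.transform import Rotation as R
def cam(n):
    c=camera_info(n); f=210/np.tan(np.radians(c["vertical_fov"])/2); return c,f
def rot(c):
    r=np.array(c["rotation"],float); return r if r.shape==(3,3) else R.from_rotvec(r).as_matrix()
def world(n,px,d):
    c,f=cam(n); u,v=px
    return np.array(c["xyz"])+rot(c)@np.array([(u-c["cx"])/f*d,-(v-c["cy"])/f*d,-d])
def ray_z(n,px,z):
    o=np.array(cam(n)[0]["xyz"]); p=world(n,px,1000.); return o+(p-o)*(z-o[2])/(p[2]-o[2])
def proj(n,P):
    c,f=cam(n); q=rot(c).T@(np.array(P)-np.array(c["xyz"])); return c["cx"]-f*q[0]/q[2], c["cy"]+f*q[1]/q[2]
E
python3 - <<'E'
from h import *
s=sense(); print(s)
for n in("side","top"):
    print(camera_info(n))
    im,d=grab_frame(n); cv2.imwrite(f"pics/{n}0.png",im); np.save(f"{n}0.npy",d)
    for q in("console","cell_mid","jog_top","contact_face","clip_mid","hinge","cell"):
        for r in place_of(n,q)[:3]:
            u,v=r["pixel"]; dd=d[int(v),int(u)]; print(n,q,round(r["p"],2),np.round([u,v]),dd,np.round(world(n,(u,v),dd)))
E
```

```text
pics
{'t': 0.0, 'q': array([-1.35137329e+00,  3.13456860e-01,  1.49847213e+00,  3.51864654e-05,
        1.33101798e+00, -2.23409130e-01]), 'qvel': array([-4.46268066e-04, -2.57262504e-04,  2.19273672e-04,  5.92988344e-04,
        5.68620341e-04,  5.32233895e-05]), 'effort': array([ 7.49250576e-04, -4.12261820e+01, -2.59747285e+01, -1.14327249e-04,
        3.99722529e-03,  4.53321860e-06]), 'eef_pos': array([ 224.91348005, -474.18650806,  303.31831802]), 'ee_rot': array([-3.06358004e+00, -6.89619174e-01, -5.78954481e-05]), 'contact_force': array([-0.11801415,  1.52479755,  0.00857023]), 'ft_torque': array([0.01035382, 0.06136131, 0.01514259]), 'grasp_force': 0.0, 'grip_width': 0.998475478483537}
{'vertical_fov': 43.82042891037933, 'cx': 283.5355153731758, 'cy': 212.26179118792268, 'xyz': array([ -77.28201339, 1030.49200375,  907.68428884]), 'rotation': array([ 0.34238198, -1.24729546, -2.37168549])}
side console 0.75 [259. 245.] 1455.6195 [554.  64.  14.]
side console 0.37 [176. 308.] 1220.7838 [584. 388.  40.]
side cell_mid 0.9 [229. 285.] 1296.5776 [524. 255.  30.]
side cell_mid 0.6
[... 668 characters left out ...]
    8.21155928, 1412.29863253]), 'rotation': array([ 0.09757253, -0.10836979, -1.56245997])}
top console 0.83 [262. 189.] 1380.6993 [538.  45.  49.]
top cell_mid 0.73 [188. 190.] 1398.62 [536. 255.  29.]
top cell_mid 0.72 [248. 191.] 1336.834 [525.  82.  91.]
top cell_mid 0.54 [272. 253.] 1376.5253 [361.  15.  30.]
top jog_top 0.6 [282. 193.] 1360.1539 [524. -12.  68.]
top contact_face 0.59 [244. 178.] 1380.8336 [568.  97.  52.]
top clip_mid 0.94 [249. 191.] 1336.2742 [524.  79.  91.]
top hinge 0.91 [240. 167.] 1351.025 [592. 106.  85.]
top hinge 0.51 [246. 192.] 1338.803 [524.  89.  89.]
top cell 0.85 [245. 194.] 1340.169 [519.  90.  87.]
top cell 0.56 [269. 255.] 1374.4535 [355.  24.  31.]
```

Run:
```python
from h import *
t=cv2.imread("pics/top0.png"); s=cv2.imread("pics/side0.png")
a=cv2.resize(t[110:310,150:350],(400,400),interpolation=cv2.INTER_CUBIC)
b=cv2.resize(s[160:340,170:370],(400,360),interpolation=cv2.INTER_CUBIC)
m=np.zeros((400,800,3),np.uint8); m[:,:400]=a; m[:360,400:]=b
cv2.imwrite("pics/m1.png",m)
big=cv2.resize(t[150:230,205:315],(800,582),interpolation=cv2.INTER_CUBIC); cv2.imwrite("pics/m2.png",big)
```

```text
(no output)
```

View pics/m1.png

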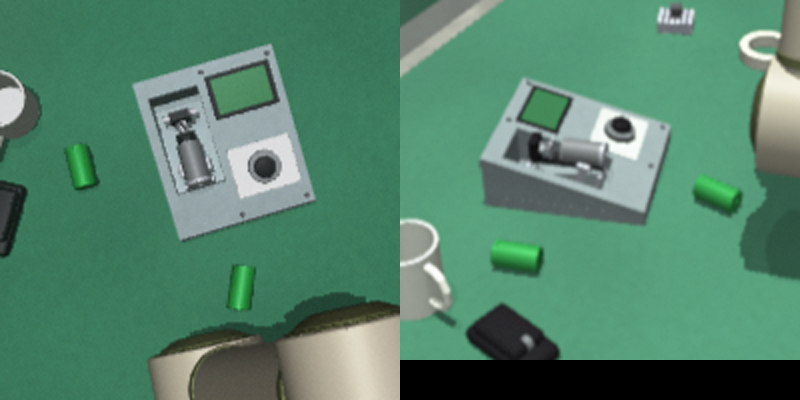

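View pics/m2.png

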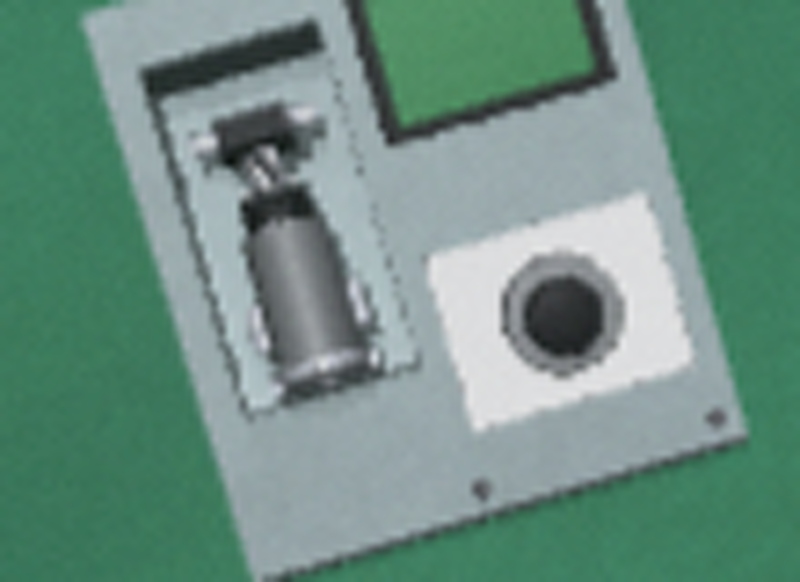

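```bash
cat >> h.py <<'E'
try:
    cp=np.load("cp.npy")
    def con(p):
        c,s=np.cos(cp[2]),np.sin(cp[2]); return np.array([cp[0]+c*p[0]-s*p[1],cp[1]+s*p[0]+c*p[1],p[2]])
except Exception: pass
E
python3 - <<'E'
from h import *
px=[(240,229.8),(307.9,210.1),(217,153),(286,132)]
L=np.array([(-110,100,25),(-110,-100,25),(110,100,81),(110,-100,81)],float)
W=np.array([ray_z("top",p,l[2]) for p,l in zip(px,L)])
a=L[:,:2]; b=W[:,:2]
z=((b-b.mean(0))@[1,1j])@np.conj((a-a.mean(0))@[1,1j]); th=np.angle(z); M=np.array([[np.cos(th),-np.sin(th)],[np.sin(th),np.cos(th)]])
t=b.mean(0)-M@a.mean(0); print(t,th,np.round(b-(a@M.T+t),1))
np.save("cp.npy",[t[0],t[1],th])
import h, importlib; importlib.reload(h)
loc=lambda w: np.round(M.T@(np.array(w)[:2]-t),1)
for n,q,p,zz in [("top","cell_mid",(248,191),89),("top","jog",(282,193),68),("side","cell",(261,234),84),("top","hinge",(240,167),52),("top","contact",(244,178),72)]:
    print(n,q,loc(ray_z(n,p,zz)))
# cell top from depth: local points
d=np.load("top0.npy"); im=cv2.imread("pics/top0.png"); P=[]
for v in range(150,232):
    for u in range(210,312):
        w=world("top",(u,v),d[v,u]); l=loc(w); P.append((*l,w[2],u,v,*im[v,u]))
P=np.array(P); np.save("P.npy",P)
m=(abs(P[:,1]-50)<28)&(P[:,2]>83)&(P[:,0]<35); q=P[m]; print("cell x",q[:,0].min(),q[:,0].max(),"y",q[:,1].min(),q[:,1].max(),"z",np.percentile(q[:,2],[50,95]))
tp=q[q[:,2]>87]; print(np.polyfit(tp[:,0],tp[:,1],1))
# jog: dark
m=(P[:,1]<0)&(P[:,0]<25)&(P[:,5:8].max(1)<60); q=P[m]; print("jog",q[:,:3].mean(0),q[:,0].min(),q[:,0].max(),q[:,1].min(),q[:,1].max(),len(q), np.median(q[:,2]))
m=(P[:,1]>-90)&(P[:,1]<0)&(P[:,0]<-70)&(P[:,0]>-100); q=P[m]; print("slope err",np.median(q[:,2]-(25+(q[:,0]+110)*.2607)))
E
```

```text
[557.83629513  42.60351176] 0.2967588902875141 [[ 1.7  0.3]
 [ 0.1  0.9]
 [-2.1 -1.5]
 [ 0.2  0.3]]
top cell_mid [-19.6  47.1]
top jog [-48.1 -40.7]
side cell [-16.9  62.6]
top hinge [58.3 49.8]
top contact [21.1 47.6]Traceback (most recent call last):
  File "<stdin>", line 17, in <module>
  File "h.py", line 9, in world
    c,f=cam(n); u,v=px
        ~~~^^^
  File "h.py", line 5, in cam
    c=camera_info(n); f=210/np.tan(np.radians(c["vertical_fov"])/2); return c,f
ValueError: time passes only in moves, steps and waits
```

```bash
sed -i '/^import numpy/a import functools' h.py; sed -i 's/^def cam(n):/@functools.lru_cache(None)\ndef cam(n):/' h.py
cat > fit.py <<'E'
from h import *
import sys
i=sys.argv[1]
c,s=np.cos(cp[2]),np.sin(cp[2]); M=np.array([[c,-s],[s,c]])
d=np.load(f"top{i}.npy"); im=cv2.imread(f"pics/top{i}.png"); P=[]
for v in range(150,232):
    for u in range(210,312):
        w=world("top",(u,v),d[v,u]); P.append((*(M.T@(w[:2]-cp[:2])),w[2],u,v,*im[v,u]))
P=np.array(P)
m=(abs(P[:,1]-50)<28)&(P[:,2]>83)&(P[:,0]<35); q=P[m]; print("cell x",q[:,0].min(),q[:,0].max(),"y",q[:,1].min(),q[:,1].max(),"z",np.percentile(q[:,2],[50,95]))
tp=q[q[:,2]>87]; print(np.polyfit(tp[:,0],tp[:,1],1))
for x in range(-60,70,4):
    r=P[(abs(P[:,0]-x)<2)&(abs(P[:,1]-50)<5)]; print(x,np.round(np.median(r[:,2]),1),end="; ")
m=(P[:,1]<0)&(P[:,0]<25)&(P[:,5:8].max(1)<60); q=P[m]; print("\njog",q[:,:3].mean(0),q[:,0].min(),q[:,0].max(),q[:,1].min(),q[:,1].max(),len(q), np.median(q[:,2]))
m=(P[:,1]>-90)&(P[:,1]<0)&(P[:,0]<-70)&(P[:,0]>-100); q=P[m]; print("slope err",np.median(q[:,2]-(25+(q[:,0]+110)*.2607)))
E
python3 fit.py 0; python3 -c "
from h import *
s=sense();r=R.from_rotvec(s['ee_rot']).as_matrix();print(s['t'],r.round(3));import workcell;print([k for k in dir(workcell) if not k.startswith('_')]); print(con([-51,50,72]))
try: print(tip_extent)
except Exception as e: print(e)"
```

```text
cell x -240.9188618356403 28.81905110028578 y 36.204315978543555 65.12564935526314 z [  87.88198446 1412.29863253]
[ 0.05594181 51.91064844]
-60 33.9; -56 37.5; -52 38.9; -48 56.6; -44 87.6; -40 88.8; -36 88.9; -32 87.9; -28 87.3; -24 88.7; -20 87.8; -16 88.8; -12 89.7; -8 90.5; -4 87.6; 0 91.6; 4 89.3; 8 89.6; 12 89.2; 16 nan; 20 57.4; 24 52.1; 28 71.1; 32 77.3; 36 74.7; 40 68.7; 44 75.4; 48 85.5; 52 89.2; 56 88.5; 60 nan; 64 nan; 68 nan; 
jog [-49.19479566 -41.05603008  61.52761605] -60.34503153971022 -36.45466890079357 -54.36929018974797 -27.68238062571278 71 61.806934119872494
slope err -1.9676038284606818
0.8 [[ 0.904  0.428  0.   ]
 [ 0.428 -0.904 -0.   ]
 [-0.     0.    -1.   ]]
['Unreachable', 'boxes_of', 'camera_info', 'grab_frame', 'job_done', 'place_of', 'sense', 'tip_extent']
[494.44442622  75.50443813  72.        ]
72.6
  return _methods._mean(a, axis=axis, dtype=dtype,
  ret = ret.dtype.type(ret / rcount)
```

```bash
r='{"hand":0,"x":0,"y":0,"z":0,"yaw":-0.5}'; python3 -m inch '[{"hand":0,"x":0,"y":0,"z":0,"yaw":-0.5},{"hand":0,"x":0,"y":0,"z":0,"yaw":-0.5},{"hand":0,"x":0,"y":0,"z":0,"yaw":-0.5},{"hand":0,"x":0,"y":0,"z":0,"yaw":-0.5},{"hand":0,"x":0,"y":0,"z":0,"yaw":-0.5}]'
python3 -m inch '[{"hand":0,"x":0,"y":0,"z":0,"yaw":-0.41},{"hand":0,"x":0,"y":0,"z":0,"yaw":-0.41},{"hand":0,"x":0,"y":0,"z":0,"yaw":-0.41},{"hand":0,"x":0,"y":0,"z":0,"yaw":-0.41}]'
python3 -c "
from h import *
s=sense();r=R.from_rotvec(s['ee_rot']).as_matrix();print(s['t'],s['q'].round(2),np.arctan2(r[1,1],r[0,1]),cp[2])
print(r.T@(con([-85,50,182.6])-s['eef_pos'])/80)"
```

```text
t: 1.42
eef_pos: [224.9, -474.4, 303.9]
ee_rot: [2.567, 1.81, 0.0]
contact_force: [-0.1, -0.2, 0.2]
grip_width: 0.0
grasp_force: 0.0
t: 1.92
eef_pos: [224.9, -474.4, 303.9]
ee_rot: [1.862, 2.53, -0.0]
contact_force: [-0.5, 0.1, 0.1]
grip_width: 0.001
grasp_force: 0.0
1.925 [-1.35  0.31  1.5  -0.    1.33 -1.65] 0.30208898022638014 0.2967588902875141
[5.56228896 4.83626584 1.51617506]
```

```bash
(python3 -m inch '[{"hand":0,"x":0.92,"y":0.8,"z":0,"yaw":0},{"hand":0,"x":0.92,"y":0.8,"z":0,"yaw":0}]'
python3 -m inch '[{"hand":0,"x":0.92,"y":0.8,"z":0,"yaw":0},{"hand":0,"x":0.92,"y":0.8,"z":0,"yaw":0}]'
python3 -m inch '[{"hand":0,"x":0.92,"y":0.8,"z":0,"yaw":0},{"hand":0,"x":0.92,"y":0.8,"z":0,"yaw":0}]'
python3 -m inch '[{"hand":0,"x":0.92,"y":0.8,"z":0,"yaw":0},{"hand":0,"x":0.92,"y":0.8,"z":0,"yaw":0}]'
python3 -m inch '[{"hand":0,"x":0.92,"y":0.8,"z":0,"yaw":0},{"hand":0,"x":0.92,"y":0.8,"z":0,"yaw":0},{"hand":0,"x":0.92,"y":0.8,"z":0,"yaw":0}]')|grep eef
python3 -c "
from h import *
s=sense();r=R.from_rotvec(s['ee_rot']).as_matrix();print(s['t'],s['q'].round(2),np.arctan2(r[1,1],r[0,1]),cp[2])
print(r.T@(con([-85,50,182.6])-s['eef_pos'])/80)"
```

```text
eef_pos: [264.7, -383.3, 303.8]
eef_pos: [304.0, -293.7, 304.1]
eef_pos: [343.2, -204.4, 304.1]
eef_pos: [382.5, -115.1, 304.1]
eef_pos: [421.6, -26.3, 303.9]
3.3 [-0.34  0.08  1.78  0.    1.28 -0.64] 0.30220269543081874 0.2967588902875141
[0.94575124 0.82266023 1.51639189]
```

```bash
(python3 -m inch '[{"hand":0,"x":0.946,"y":0.823,"z":0.8,"yaw":-0.003},{"hand":0,"x":0.946,"y":0.823,"z":0.8,"yaw":-0.003},{"hand":0,"x":0.946,"y":0.823,"z":0.8,"yaw":-0.003}]'
python3 -m inch '[{"hand":0,"x":0,"y":0,"z":0.716,"yaw":0},{"hand":0,"x":0,"y":0,"z":0.716,"yaw":0},{"hand":0,"x":0,"y":0,"z":0.716,"yaw":0}]')
python3 - <<'E'
from h import *
s=sense();r=R.from_rotvec(s['ee_rot']).as_matrix();print(s['t'],np.arctan2(r[1,1],r[0,1]),cp[2])
print(r.T@(con([-85,50,182.6])-s['eef_pos']))
for n in("side","top"):
    im,d=grab_frame(n); cv2.imwrite(f"pics/{n}1.png",im); np.save(f"{n}1.npy",d)
    for q in("cell_mid","jog_top","contact_face","clip_mid","hinge"):
        for k in place_of(n,q)[:3]: print(n,q,round(k["p"],2),np.round(k["pixel"],1))
    print(n,"tip expected",proj(n,s['eef_pos']-[0,0,72.6]))
s1=cv2.resize(cv2.imread("pics/side1.png")[185:265,225:335],(800,582),interpolation=cv2.INTER_CUBIC); cv2.imwrite("pics/m3.png",s1)
E
```

```text
t: 3.68
eef_pos: [461.3, 65.1, 237.9]
ee_rot: [-1.854, -2.532, 0.003]
contact_force: [-0.5, -0.1, 0.5]
grip_width: 0.003
grasp_force: 0.0
t: 4.05
eef_pos: [462.4, 63.0, 184.6]
ee_rot: [1.858, 2.531, 0.002]
contact_force: [-0.3, -0.4, 0.3]
grip_width: -0.001
grasp_force: 0.0
4.05 0.3044016742829928 0.2967588902875141
[2.62719878 0.31956503 2.00386839]
side cell_mid 0.84 [229.1 288.8]
side cell_mid 0.68 [329.4 257.1]
side cell_mid 0.51 [260.8 237.1]
side jog_top 0.56 [174.5 305.4]
side jog_top 0.47 [281.9 217.1]
side contact_face 0.48 [245.2 234. ]
side clip_mid 0.73 [258.9 242.7]
side clip_mid 0.61 [261.6 236.6]
side hinge 0.81 [237.9 241.8]
side hinge 0.45 [307.  176.3]
side tip expected (np.float64(287.40663620825256), np.float64(224.93626280314595))
top cell_mid 0.72 [269.5 252.6]
top cell_mid 0.66 [188.1 190.6]
top jog_top 0.47 [282.6 191.1]
top contact_face 0.55 [242.8 176.6]
top clip_mid 0.71 [249.2 191.6]
top hinge 0.67 [242.  168.7]
top tip expected (np.float64(254.37614023580312), np.float64(213.2263848794292))
```

View pics/m3.png

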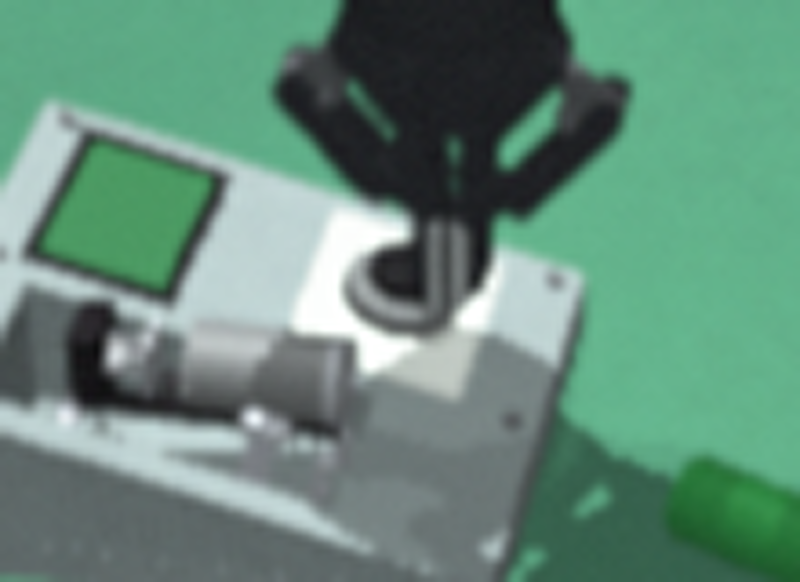

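```bash
(python3 -m inch '[{"hand":0,"x":0.02,"y":0,"z":0.565,"yaw":0.004},{"hand":0,"x":0.02,"y":0,"z":0.565,"yaw":0.004},{"hand":0,"x":0.02,"y":0.12,"z":0.565,"yaw":0.004},{"hand":0,"x":0.02,"y":0.2,"z":0.565,"yaw":0.004},{"hand":0,"x":0.02,"y":0.2,"z":0.565,"yaw":0.004}]')
cat > st.py <<'E'
from h import *
s=sense(); c,q=np.cos(cp[2]),np.sin(cp[2]); M=np.array([[c,-q],[q,c]])
print("t",round(s['t'],2),"loc",np.round(M.T@(s['eef_pos'][:2]-cp[:2]),1),"tipz",round(s['eef_pos'][2]-72.6,1),"F loc",np.round(M.T@s['contact_force'][:2],2),"Fz",round(s['contact_force'][2],2))
E
python3 st.py
```

```text
t: 5.28
eef_pos: [477.2, 70.3, 138.2]
ee_rot: [1.863, 2.527, 0.001]
contact_force: [-0.3, -0.2, -0.7]
grip_width: -0.002
grasp_force: 0.0
t 5.28 loc [-69.   50.1] tipz 65.6 F loc [-0.35 -0.05] Fz -0.67
```

```bash
python3 -m inch '[{"hand":0,"x":0,"y":0.05,"z":-0.015,"yaw":0},{"hand":0,"x":0,"y":0.1,"z":-0.015,"yaw":0}]' >/dev/null; python3 st.py
python3 -m inch '[{"hand":0,"x":0,"y":0.04,"z":0,"yaw":0},{"hand":0,"x":0,"y":0.08,"z":0,"yaw":0}]' >/dev/null; python3 st.py
python3 -m inch '[{"hand":0,"x":0,"y":0.04,"z":0,"yaw":0},{"hand":0,"x":0,"y":0.08,"z":0,"yaw":0}]' >/dev/null; python3 st.py
```

```text
t 5.53 loc [-61.5  50.2] tipz 66.3 F loc [-0.66 -0.09] Fz -0.17
t 5.78 loc [-55.3  50.2] tipz 66.0 F loc [-1.54  0.09] Fz 1.46
t 6.03 loc [-48.8  50.2] tipz 66.0 F loc [-2.69 -0.57] Fz 1.01
```

```bash
python3 -m inch '[{"hand":0,"x":0,"y":0.03,"z":0,"yaw":0},{"hand":0,"x":0,"y":0.03,"z":0,"yaw":0}]' >/dev/null; python3 st.py
python3 -m inch '[{"hand":0,"x":0,"y":0.03,"z":0,"yaw":0},{"hand":0,"x":0,"y":0.03,"z":0,"yaw":0}]' >/dev/null; python3 st.py
python3 - <<'E'
from h import *
im,d=grab_frame("top"); cv2.imwrite("pics/top2.png",im); np.save("top2.npy",d)
im2,d=grab_frame("side"); cv2.imwrite("pics/side2.png",im2); np.save("side2.npy",d)
a=cv2.resize(im[150:215,215:275],(400,433),interpolation=cv2.INTER_CUBIC);b=cv2.resize(im2[200:265,225:285],(400,433),interpolation=cv2.INTER_CUBIC)
cv2.imwrite("pics/m4.png",np.hstack([a,b]))
E
```

```text
t 6.28 loc [-46.4  50.3] tipz 66.0 F loc [-0.62  0.05] Fz 0.1
t 6.53 loc [-44.1  50.3] tipz 66.0 F loc [-0.84 -0.28] Fz 1.87
```

View pics/m4.png

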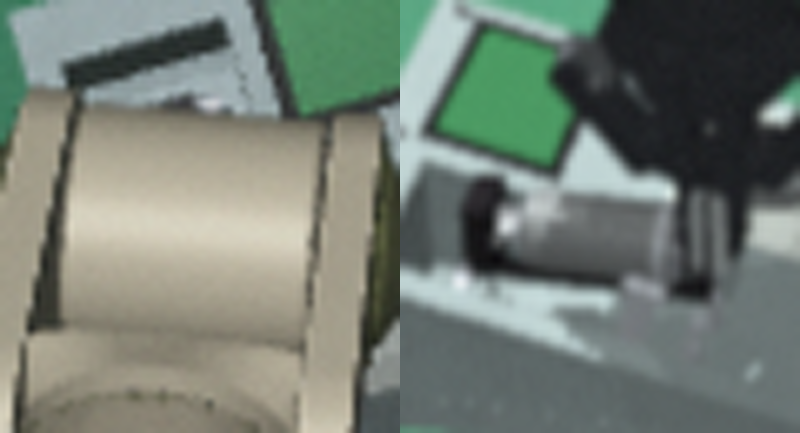

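```bash
for k in 1 ; do python3 -m inch '[{"hand":0,"x":0,"y":0.03,"z":0,"yaw":0},{"hand":0,"x":0,"y":0.03,"z":0,"yaw":0}]' >/dev/null; python3 st.py
python3 -m inch '[{"hand":0,"x":0,"y":0.03,"z":0,"yaw":0},{"hand":0,"x":0,"y":0.03,"z":0,"yaw":0}]' >/dev/null; python3 st.py
python3 -m inch '[{"hand":0,"x":0,"y":0.03,"z":0,"yaw":0},{"hand":0,"x":0,"y":0.03,"z":0,"yaw":0}]' >/dev/null; python3 st.py;done
```

```text
t 6.88 loc [-41.7  50.3] tipz 66.0 F loc [-2.19 -0.45] Fz 1.28
t 7.12 loc [-39.3  50.3] tipz 66.0 F loc [-2.36 -0.64] Fz 1.71
t 7.38 loc [-36.9  50.3] tipz 66.0 F loc [-3.93 -0.11] Fz 1.42
```

```bash
python3 -m inch '[{"hand":0,"x":0,"y":0.02,"z":0,"yaw":0},{"hand":0,"x":0,"y":0.02,"z":0,"yaw":0}]' >/dev/null; python3 st.py
python3 -m inch '[{"hand":0,"x":0,"y":0,"z":0,"yaw":0}]' >/dev/null; python3 st.py
python3 - <<'E'
from h import *
im2,d=grab_frame("side"); cv2.imwrite("pics/side3.png",im2); np.save("side3.npy",d)
b=cv2.imread("pics/side0.png")
f=lambda i:cv2.resize(i[215:255,230:285],(795,578)[:2] and (400,290),interpolation=cv2.INTER_CUBIC)
cv2.imwrite("pics/m5.png",np.hstack([f(b),f(im2)]))
E
```

```text
t 7.62 loc [-35.4  50.3] tipz 65.9 F loc [-4.39 -0.22] Fz 1.3
t 7.75 loc [-35.4  50.3] tipz 66.0 F loc [-4.8   0.02] Fz 1.13
```

View pics/m5.png

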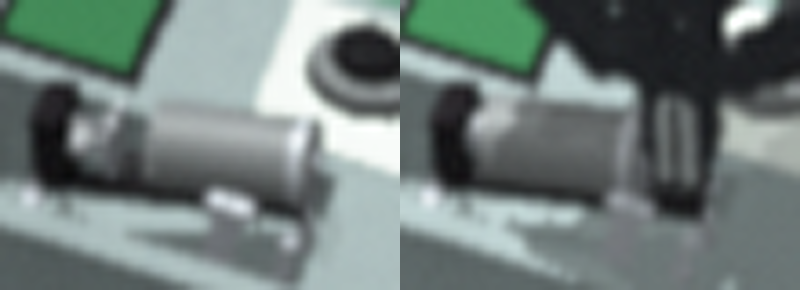

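```bash
python3 -m inch '[{"hand":0,"x":0,"y":-0.06,"z":0,"yaw":0},{"hand":0,"x":0,"y":-0.25,"z":0,"yaw":0},{"hand":0,"x":0,"y":-0.25,"z":-0.4,"yaw":0},{"hand":0,"x":0,"y":-0.25,"z":-0.4,"yaw":0}]' >/dev/null; python3 st.py
python3 - <<'E'
from h import *
im2,d=grab_frame("side"); cv2.imwrite("pics/side4.png",im2); np.save("side4.npy",d)
for k in place_of("side","cell_mid")[:3]: print(np.round(k["pixel"],1),ray_z("side",k["pixel"],85))
b=cv2.imread("pics/side0.png")
f=lambda i:cv2.resize(i[215:255,230:285],(400,290),interpolation=cv2.INTER_CUBIC)
cv2.imwrite("pics/m6.png",np.hstack([f(cv2.imread("pics/side3.png")),f(im2)]))
E
```

```text
t 8.3 loc [-54.4  49.9] tipz 99.9 F loc [-0.15 -0.19] Fz -0.59
[332.5 252.8] [323.36728404  82.29193673  85.        ]
[257.4 234.8] [529.24297529 106.07814208  85.        ]
[229.4 285.8] [483.5545431  305.63500229  85.        ]
```

View pics/m6.png

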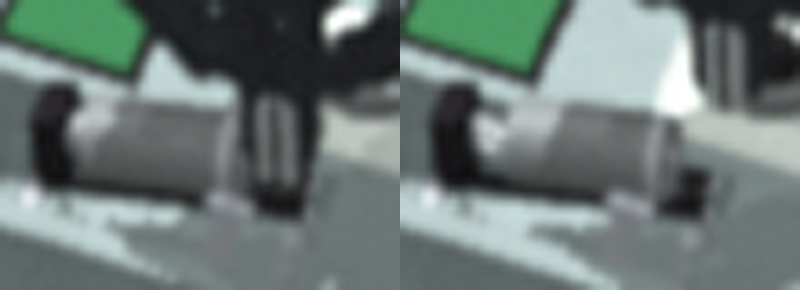

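Run:
```python
from h import *
c,q=np.cos(cp[2]),np.sin(cp[2]); M=np.array([[c,-q],[q,c]])
for i in (0,3,4):
    d=np.load(f"side{i}.npy"); im=cv2.imread(f"pics/side{i}.png"); L=[]
    for v in range(215,255):
        for u in range(230,285):
            w=world("side",(u,v),d[v,u]); L.append((*(M.T@(w[:2]-cp[:2])),w[2]))
    L=np.array(L); m=(L[:,2]>70)&(L[:,2]<95)&(L[:,1]>40)&(L[:,1]<75)
    print(i,np.histogram(L[m,0],bins=np.arange(-70,60,4)))
g=[cv2.cvtColor(cv2.resize(cv2.imread(f"pics/side{i}.png"),None,fx=4,fy=4,interpolation=cv2.INTER_CUBIC),7)[:,:].astype(float) if 0 else cv2.cvtColor(cv2.imread(f"pics/side{i}.png"),6) for i in(0,3,4)]
# profile along the cell axis near-side, local y=50+12,z=84
for x in range(-60,50,2):
    p=proj("side",con([x,60,84])); print(x,[int(cv2.getRectSubPix(k,(1,1),(float(p[0]),float(p[1])))[0,0]) for k in g],end=" ")
```

```text
0 (array([ 0,  0,  0,  0,  0,  7, 23, 13, 15, 14, 16, 14, 13, 15, 14, 13, 14,
       17, 16, 15, 12,  0,  0,  0, 12,  4,  2,  7, 11, 21, 12, 17]), array([-70, -66, -62, -58, -54, -50, -46, -42, -38, -34, -30, -26, -22,
       -18, -14, -10,  -6,  -2,   2,   6,  10,  14,  18,  22,  26,  30,
        34,  38,  42,  46,  50,  54,  58]))
3 (array([ 0,  0,  0,  0,  0,  9, 12, 19,  8, 12,  8,  9, 14, 17, 17, 12, 14,
       17, 16, 15, 15, 15, 14, 14, 16, 15, 15, 10,  9, 19, 18, 11]), array([-70, -66, -62, -58, -54, -50, -46, -42, -38, -34, -30, -26, -22,
       -18, -14, -10,  -6,  -2,   2,   6,  10,  14,  18,  22,  26,  30,
        34,  38,  42,  46,  50,  54,  58]))
4 (array([ 0,  0,  0,  0,  0,  0,  0,  0,  0, 15, 17, 11, 19, 14, 14, 18, 12,
       18, 15, 14, 13, 14, 15, 12, 14,  2,  8,  3, 10, 21, 11, 16]), array([-70, -66, -62, -58, -54, -50, -46, -42, -38, -34, -30, -26, -22,
       -18, -14, -10,  -6,  -2,   2,   6,  10,  14,  18,  22,  26,  30,
        34,  38,  42,  46,  50,  54,  58]))
-60 [240, 182, 182] -58 [237, 179, 179] -56 [234, 176, 176] -54 [228, 172, 173] -52 [191, 155, 
[... 244 characters left out ...]
 69, 138] -24 [173, 50, 136] -22 [173, 58, 118] -20 [172, 87, 112] -18 [172, 115, 109] -16 [173, 134, 106] -14 [172, 134, 104] -12 [171, 122, 105] -10 [171, 110, 107] -8 [170, 104, 111] -6 [170, 105, 116] -4 [169, 106, 118] -2 [169, 106, 119] 0 [169, 106, 119] 2 [168, 106, 118] 4 [168, 105, 117] 6 [168, 104, 117] 8 [168, 103, 118] 10 [164, 102, 131] 12 [152, 103, 152] 14 [130, 103, 177] 16 [104, 107, 185] 18 [92, 111, 186] 20 [88, 115, 186] 22 [85, 117, 184] 24 [102, 121, 185] 26 [130, 133, 184] 28 [159, 152, 179] 30 [152, 172, 162] 32 [136, 182, 158] 34 [126, 186, 161] 36 [126, 188, 172] 38 [132, 192, 176] 40 [127, 185, 159] 42 [109, 156, 123] 44 [68, 97, 70] 46 [40, 54, 43] 48 [30, 35, 34]
```

```bash
python3 -m inch '[{"hand":0,"x":0,"y":0.305,"z":0,"yaw":0},{"hand":0,"x":0,"y":0.305,"z":0.08,"yaw":0},{"hand":0,"x":0,"y":0.305,"z":0.13,"yaw":0},{"hand":0,"x":0,"y":0.305,"z":0.16,"yaw":0}]' >/dev/null; python3 st.py
python3 -m inch '[{"hand":0,"x":0,"y":0,"z":0.04,"yaw":0},{"hand":0,"x":0,"y":0,"z":0.08,"yaw":0}]' >/dev/null; python3 st.py
python3 -m inch '[{"hand":0,"x":0,"y":0,"z":0.04,"yaw":0},{"hand":0,"x":0,"y":0,"z":0.06,"yaw":0}]' >/dev/null; python3 st.py
```

```text
t 8.9 loc [-31.9  50.4] tipz 84.8 F loc [-3.26  0.41] Fz 6.71
t 9.15 loc [-32.1  50.4] tipz 78.5 F loc [-4.48 -0.64] Fz 6.94
t 9.4 loc [-32.1  50.4] tipz 73.4 F loc [-4.81 -0.03] Fz 5.31
```

```bash
python3 -m inch '[{"hand":0,"x":0,"y":0,"z":0.02,"yaw":0},{"hand":0,"x":0,"y":0,"z":0.03,"yaw":0}]' >/dev/null; python3 st.py
python3 - <<'E'
from h import *
im2,d=grab_frame("side"); cv2.imwrite("pics/side5.png",im2); np.save("side5.npy",d)
f=lambda i:cv2.resize(i[215:255,230:285],(400,290),interpolation=cv2.INTER_CUBIC)
cv2.imwrite("pics/m7.png",np.hstack([f(cv2.imread("pics/side4.png")),f(im2)]))
E
```

```text
t 9.65 loc [-31.2  50.4] tipz 71.4 F loc [-3.78  0.23] Fz 3.18
```

View pics/m7.png

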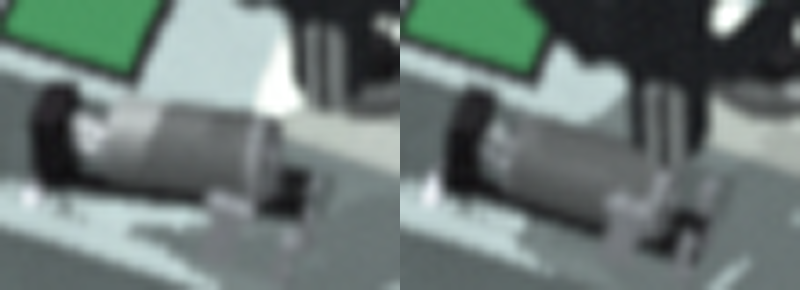

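```bash
python3 -m inch '[{"hand":0,"x":0,"y":0,"z":0.02,"yaw":0},{"hand":0,"x":0,"y":0,"z":0.02,"yaw":0}]' >/dev/null; python3 st.py
python3 -m inch '[{"hand":0,"x":0,"y":0,"z":0.02,"yaw":0},{"hand":0,"x":0,"y":0,"z":0.02,"yaw":0}]' >/dev/null; python3 st.py
python3 -m inch '[{"hand":0,"x":0,"y":0,"z":0.02,"yaw":0},{"hand":0,"x":0,"y":0,"z":0.02,"yaw":0}]' >/dev/null; python3 st.py
```

```text
t 9.95 loc [-30.8  50.3] tipz 69.9 F loc [-0.96  0.46] Fz 1.12
t 10.2 loc [-31.   50.3] tipz 68.4 F loc [-1.67  0.07] Fz 2.49
t 10.45 loc [-31.1  50.3] tipz 66.7 F loc [-3.19  0.48] Fz 2.34
```

```bash
python3 -m inch '[{"hand":0,"x":0,"y":0,"z":0.015,"yaw":0},{"hand":0,"x":0,"y":0,"z":0.015,"yaw":0}]' >/dev/null; python3 st.py
python3 -m inch '[{"hand":0,"x":0,"y":0,"z":0.015,"yaw":0},{"hand":0,"x":0,"y":0,"z":0.015,"yaw":0}]' >/dev/null; python3 st.py
python3 - <<'E'
from h import *
im2,d=grab_frame("side"); cv2.imwrite("pics/side6.png",im2); np.save("side6.npy",d)
c,q=np.cos(cp[2]),np.sin(cp[2]); M=np.array([[c,-q],[q,c]])
for i in (4,5,6):
    d=np.load(f"side{i}.npy"); L=[]
    for v in range(205,255):
        for u in range(230,285):
            w=world("side",(u,v),d[v,u]); L.append((*(M.T@(w[:2]-cp[:2])),w[2]))
    L=np.array(L); m=(L[:,1]>47)&(L[:,1]<75)&(L[:,0]<26)&(L[:,0]>-15); X=L[m]
    xs=np.arange(-14,26,4); z=[X[abs(X[:,0]-x)<2][:,2].max() for x in xs]; print(i,np.round(z),np.polyfit(xs,z,1))
E
```

```text
t 10.7 loc [-31.   50.3] tipz 65.8 F loc [-5.61  0.13] Fz 6.53
t 10.95 loc [-31.   50.2] tipz 65.2 F loc [-7.34  0.53] Fz 13.31
4 [176. 176. 176. 173.  88.  90.  87.  86.  87.  88.] [ -3.20659976 135.47627522]
5 [175. 177. 175. 172. 173. 173. 168. 169. 165. 167.] [ -0.31306274 172.74346944]
6 [176. 174. 176. 176. 173. 176. 173. 170. 164. 161.] [ -0.36031915 173.39796662]
```

```bash
python3 -m inch '[{"hand":0,"x":0,"y":0,"z":-0.1,"yaw":0},{"hand":0,"x":0,"y":0,"z":-0.6,"yaw":0},{"hand":0,"x":-0.3,"y":0,"z":-0.6,"yaw":0},{"hand":0,"x":-0.8,"y":0,"z":-0.6,"yaw":0},{"hand":0,"x":-0.8,"y":0,"z":-0.6,"yaw":0}]' >/dev/null; python3 st.py
python3 - <<'E'
from h import *
im2,d=grab_frame("side"); cv2.imwrite("pics/side7.png",im2); np.save("side7.npy",d)
f=lambda i:cv2.resize(i[200:265,215:305],(800,578),interpolation=cv2.INTER_CUBIC)
cv2.imwrite("pics/m8.png",f(im2))
c,q=np.cos(cp[2]),np.sin(cp[2]); M=np.array([[c,-q],[q,c]])
L=np.array([(*(M.T@(w[:2]-cp[:2])),w[2]) for v in range(205,255) for u in range(230,285) for w in [world("side",(u,v),d[v,u])]])
m=(L[:,1]>47)&(L[:,1]<72)&(L[:,2]<95); X=L[m]
xs=np.arange(-34,30,4); z=np.array([np.percentile(X[abs(X[:,0]-x)<2][:,2],95) for x in xs]); print(np.round(z),np.polyfit(xs,z,1))
for k in place_of("side","cell_mid")+place_of("side","contact_face"): print(k["pixel"],k["p"])
E
```

```text
t 11.62 loc [-30.5 -15.7] tipz 112.5 F loc [-0.65  0.37] Fz 0.34
[64. 68. 67. 68. 70. 70. 73. 73. 72. 74. 75. 77. 78. 78. 79. 77.] [ 0.23378916 73.71722261]
[330.2, 254.9] 0.73
[255.2, 238.9] 0.64
[228.6, 287.9] 0.6
[245.9, 237.4] 0.4
```

View pics/m8.png

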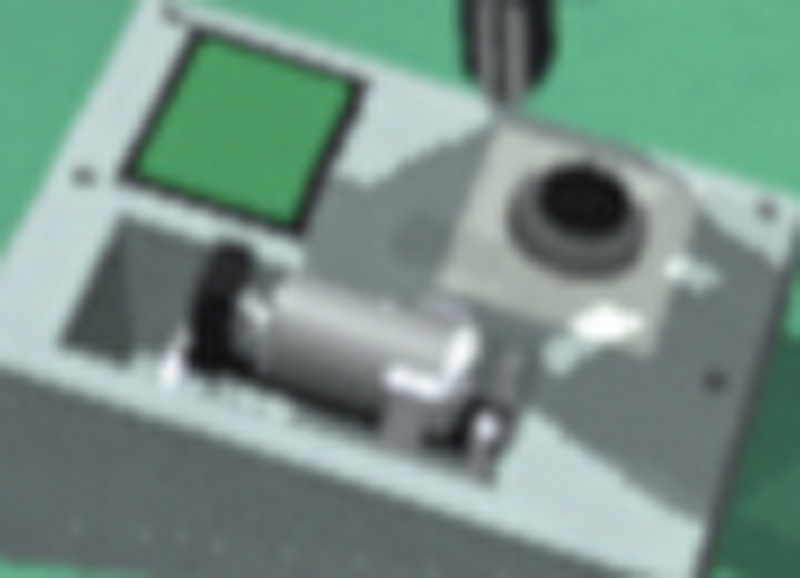

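```bash
python3 -m inch '[{"hand":0,"x":-0.316,"y":-0.325,"z":0,"yaw":0},{"hand":0,"x":-0.316,"y":-0.325,"z":0.3,"yaw":0},{"hand":0,"x":-0.316,"y":-0.325,"z":0.5,"yaw":0},{"hand":0,"x":-0.316,"y":-0.325,"z":0.5,"yaw":0}]' >/dev/null; python3 st.py
python3 -m inch '[{"hand":0,"x":0,"y":0,"z":0.04,"yaw":0},{"hand":0,"x":0,"y":0,"z":0.06,"yaw":0},{"hand":0,"x":0,"y":0,"z":0.06,"yaw":0}]' >/dev/null; python3 st.py
python3 -m inch '[{"hand":0,"x":0,"y":0,"z":0.02,"yaw":0},{"hand":0,"x":0,"y":0,"z":0.02,"yaw":0}]' >/dev/null; python3 st.py
python3 -m inch '[{"hand":0,"x":0,"y":0,"z":0.02,"yaw":0},{"hand":0,"x":0,"y":0,"z":0.02,"yaw":0}]' >/dev/null; python3 st.py
```

```text
t 12.28 loc [-56.8 -38.2] tipz 71.5 F loc [0.43 0.74] Fz 0.25
t 12.65 loc [-56.6 -39. ] tipz 67.8 F loc [-0.02  0.29] Fz -0.59
t 12.9 loc [-56.7 -39.1] tipz 66.0 F loc [ 0.05 -0.62] Fz 0.63
t 13.15 loc [-56.7 -39. ] tipz 64.3 F loc [0.86 0.12] Fz 0.74
```

```bash
for i in 1; do python3 -m inch '[{"hand":0,"x":0,"y":0,"z":0.02,"yaw":0},{"hand":0,"x":0,"y":0,"z":0.02,"yaw":0}]' >/dev/null; python3 st.py
python3 -m inch '[{"hand":0,"x":0,"y":0,"z":0.02,"yaw":0},{"hand":0,"x":0,"y":0,"z":0.02,"yaw":0}]' >/dev/null; python3 st.py
python3 -m inch '[{"hand":0,"x":0,"y":0,"z":0.02,"yaw":0},{"hand":0,"x":0,"y":0,"z":0.02,"yaw":0}]' >/dev/null; python3 st.py; done
```

```text
t 13.4 loc [-56.7 -39. ] tipz 62.7 F loc [-0.39  0.14] Fz 0.01
t 13.65 loc [-56.6 -39.1] tipz 61.3 F loc [-0.03  0.57] Fz 2.01
t 13.9 loc [-56.5 -39.1] tipz 59.7 F loc [0.71 0.11] Fz 1.69
```

Contact started at about 61.5; continue to the stop.

```bash
python3 -m inch '[{"hand":0,"x":0,"y":0,"z":0.02,"yaw":0},{"hand":0,"x":0,"y":0,"z":0.02,"yaw":0}]' >/dev/null; python3 st.py
python3 -m inch '[{"hand":0,"x":0,"y":0,"z":0.02,"yaw":0},{"hand":0,"x":0,"y":0,"z":0.02,"yaw":0}]' >/dev/null; python3 st.py
python3 -m inch '[{"hand":0,"x":0,"y":0,"z":0.015,"yaw":0},{"hand":0,"x":0,"y":0,"z":0.015,"yaw":0}]' >/dev/null; python3 st.py
```

```text
t 14.15 loc [-56.6 -39.1] tipz 58.1 F loc [1.32 0.12] Fz 3.63
t 14.4 loc [-56.6 -39.2] tipz 56.5 F loc [1.76 0.32] Fz 4.2
t 14.65 loc [-56.6 -39.1] tipz 55.3 F loc [2.78 0.25] Fz 6.3
```

```bash
python3 -m inch '[{"hand":0,"x":0,"y":0,"z":0.01,"yaw":0},{"hand":0,"x":0,"y":0,"z":0.01,"yaw":0}]' >/dev/null; python3 st.py
python3 -m inch '[{"hand":0,"x":0,"y":0,"z":0.01,"yaw":0},{"hand":0,"x":0,"y":0,"z":0.01,"yaw":0}]' >/dev/null; python3 st.py
```

```text
t 14.9 loc [-56.5 -39.1] tipz 54.8 F loc [1.56 1.54] Fz 7.93
t 15.15 loc [-56.4 -39.2] tipz 54.5 F loc [-1.04  0.06] Fz 14.4
```

```bash
for i in 1 2 3 4; do python3 -m inch '[{"hand":0,"x":0,"y":0,"z":0,"yaw":0},{"hand":0,"x":0,"y":0,"z":0,"yaw":0},{"hand":0,"x":0,"y":0,"z":0,"yaw":0},{"hand":0,"x":0,"y":0,"z":0,"yaw":0},{"hand":0,"x":0,"y":0,"z":0,"yaw":0}]' >/dev/null; python3 st.py; done
python3 -m inch '[{"hand":0,"x":0,"y":0,"z":-0.15,"yaw":0},{"hand":0,"x":0,"y":0,"z":-0.6,"yaw":0},{"hand":0,"x":0,"y":-0.5,"z":-0.9,"yaw":0},{"hand":0,"x":0,"y":-0.5,"z":-0.9,"yaw":0},{"hand":0,"x":0,"y":-0.5,"z":-0.9,"yaw":0}]' >/dev/null; python3 st.py
python3 - <<'E'
from h import *
im2,d=grab_frame("side"); cv2.imwrite("pics/side8.png",im2)
cv2.imwrite("pics/m9.png",cv2.resize(im2[200:265,215:305],(800,578),interpolation=cv2.INTER_CUBIC))
E
```

```text
t 15.78 loc [-56.4 -39.2] tipz 54.6 F loc [-0.76  1.27] Fz 14.13
t 16.4 loc [-56.4 -39.2] tipz 54.6 F loc [-0.83  1.78] Fz 13.31
t 17.02 loc [-56.4 -39.2] tipz 54.6 F loc [-0.61  1.54] Fz 14.13
t 17.65 loc [-56.4 -39.2] tipz 54.6 F loc [0.22 0.81] Fz 14.39
t 18.27 loc [-96.6 -39.1] tipz 125.2 F loc [ 0.19 -0.72] Fz 0.08
```

View pics/m9.png

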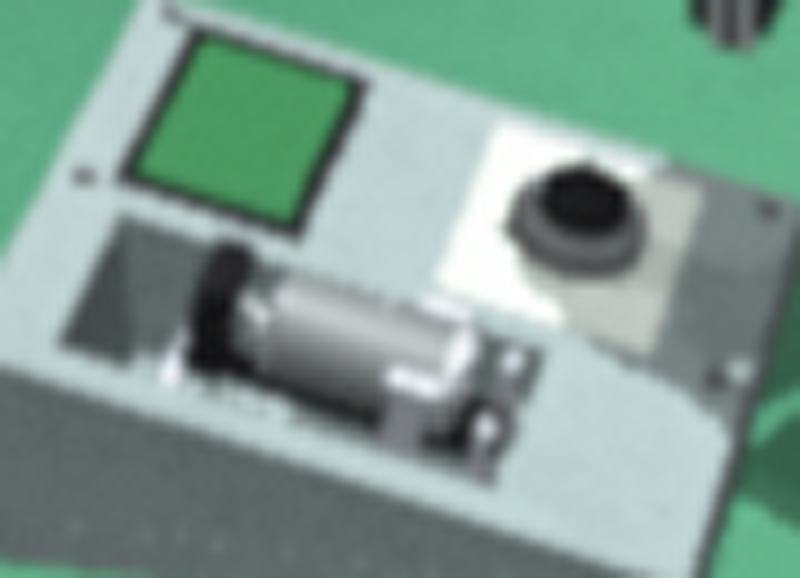

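```bash
python3 -c "
from workcell import *
print(job_done())"
```

```text
the job is handed in; nothing more can be done
None
```

I pushed the grey cell home against the spring contact and pressed it down until the clip held it. I then held the jog button at its stop (about 14 N) for 2.5 s, released it, backed the arm off and handed the job in at about 18 s; no verdict came back. The last picture shows the cell down under the clip and the button up.

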